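# Slide the baby monitor into its mounting track

### The job

Fit the baby monitor (the small camera with the box-shaped head on an oblong plate foot) into the aluminium mounting track on the changing unit: its foot goes under the track's lips from the flared open end, then slides all the way along until it rests against the closed end. Leave it standing upright there and let go, and leave the night light and the room thermometer where they are.

Things in the scene. Friction and masses are not known exactly. Their poses are not given: they have to be found in the camera images.
- monitor_mid (a point): Baby monitor, loose, light grey plastic, 98 mm tall: plate foot 44 (x) x 60 (y) x 8 mm; neck 16 mm thick; box head 40 (x) x 44 (y) x 60 mm, black lens on its +y face. Point: centre of the head, over the foot's centre, 68 mm above its underside; z up. Grip the head across x. Stands on the work surface, y within 30 degrees of world y. Fits the track either way round, y along it.
- track: Aluminium track fixed on the work surface, no floor. Origin: work surface, mid-track. y (within 15 degrees of world y) runs along it: rails from y -80 to 80 mm, 54 mm apart inside; lips 14 to 18 mm high leave a 28 mm slot for the neck. Open mouth at +y: walls 18 mm high flare to 78 mm apart at y 106. Closed end at -y: stop face at y -80, so a foot fully home has its centre at y -50, x 0.
- nightlight_mid (a point): Night light, loose, to be left alone: same light grey plastic and height as the monitor but with a round foot (66 mm across, too wide for the track) and a rounded head 48 mm across with a domed top. The point is on its axis, 68 mm above its underside.
- thermometer_mid (a point): Room thermometer, loose, to be left alone: a plain light grey slab 66 mm (x) by 34 mm (y) by 85 mm tall with no neck and a round white dial on its +y face. The point is its centre.
Not all that is in view belongs to the job. Leave any orange or purple look-alike of the part that bears monitor_mid alone. Several things have the shape of the track; the one meant has the colours described above.

How it is judged:
By the outcome, as a careful person would: the job done as asked, in the order asked, and still so for the second after the job is handed in, with the robot touching nothing.
It also fails if it takes over 48 s, if anything falls off the work surface, if the arm or the gripper's body presses on something with over 40 N, if the wrist force passes 120 N, or if a joint passes its speed limit or range.

### The arm

A 7-joint arm with a two-finger parallel gripper is mounted at the origin on the work surface. World frame = base frame: x ahead of the robot, y to its left, z up, the work surface at z = 0. Lengths are in m, angles in degrees, forces in N, time in s.
With the tool pointing down it reaches from about 0.425 to 0.95 m from the base axis. Payload 4.7 kg.
Tool frame: the origin (TCP) lies at the very end of the fingers, on their centre line; the grasp point (between the pads) lies 19 mm behind it; x points along the fingers, y is the direction in which the jaws open and shut, and the axes are right-handed (so a half turn about x gives the same grasp; the last joint's range is limited). The gripper opens to 87 mm and grips with 3 to 60 N. Pads are 19 mm wide; open, the fingers measure 117 mm over their backs; the gripper's body (75 mm by 190 mm) begins 51 mm behind the grasp point.
Start: joints at [62.458, 26.849, -2.785, 87.806, 1.381, 65.374, -4.715], TCP at [0.295, -0.607, 0.223] pointing down, gripper open.
Joint ranges: [-148.3, 148.3], [-19.14, 114.17], [-79.39, 73.82], [5.75, 140.21], [-59.74, 239.74], [12.07, 113.84], [-152.46, 152.46]. Speed limits (degrees/s): [147.25, 147.25, 180, 180, 180, 180, 180].

### API

Orientations are given as a 3x3 rotation matrix whose columns are the frame's x, y, z axes.
In Python, from rig import readout, optics, job gives the robot as it stands.
- The arm moves only by the shell command python3 -m inch 'ROWS' [FORCE]. ROWS is JSON, a list of rows, each a list of 5 numbers: the shift along the tool's x, y, z in mm, then the turn about the tool's x in rad, then the closure, from -1 (fully open) to 1 (shut). A call has exactly 5 rows; each row is the pose to reach, as a shift and turn from the pose measured when the call began, along the tool's axes at that moment; what a row does not reach only later rows make up. A row lasts 1/10 s, in which the tool goes at most 50 mm and 8.59 degrees, less where a joint would pass 70% of its speed; a pose out of reach is approached as far as the arm can. A call with a gripper value outside its range is refused whole. The fingers move at their own pace and stop on an object; FORCE is the grip in N (left out, the last holds). Time passes only in rows, so rows that repeat a pose let the fingers close, or fill a call up. It gives the time, the measured TCP pose, the force and the opening at its end, in the units of the state.
- readout.state(): the state, without advancing time (a new reading comes with each control period).
- optics.read_camera(name): name is "scene" or "top" or "wrist"; returns (picture, depth): 480x640x3 uint8, blue, green, red; 480x640 float32, m along the optical axis (not along the pixel's ray), 0 where there is no reading.
- optics.calibration(name): a dict with "K" (3x3 intrinsics, pixels), "D" ([k1, k2, p1, p2, k3] as OpenCV has them; the pictures are not rectified), "position" and "attitude" of the camera in the world. Camera axes: x right, y down, z forward; pixel columns grow to the right and rows downward; lengths in m; the calibration is good to about 2 mm. A picture is of the moment at which its call begins: read the wrist's pose just before it. calibration takes no time and is no camera call; for the wrist camera it gives the pose at the moment of the call.
- job.close_job(): hands the job in, once; it reports no verdict.
The state is a dict: "time": time; "qpos": joint angles; "joint_vel": joint speeds; "effort": joint torques, N m; "tool_pos": TCP position; "tool_rot": TCP orientation; "wrist_force": force on the tool from outside, world axes, zero at the start; "moment": the same for the moment, N m; "finger_gap": finger opening in m.
Only numpy, scipy, OpenCV 4.12 (cv2) and the standard library are available. Lean on these libraries where they do the work, as an engineer would, in place of code of your own. Each camera call takes 0.05 s, during which the arm holds its last target. There are 200 camera calls.

## Working session

There is one attempt and no reset: what is moved stays moved. The work goes in short steps, Python scripts to look and compute and a shell command to move; the robot and the scene stay as the last step left them, time stands still between calls to the robot, and variables do not carry over. Pictures are saved under pics/ and viewed, about 8 in all and at most 12, crops included, and the job is handed in when it is done.

```bash
ls; mkdir -p pics
python3 - <<'E'
from rig import readout, optics
import cv2,numpy as np
s=readout.state();print(s['time'],s['tool_pos'],np.round(s['tool_rot'],3),s['finger_gap'])
for n in("top","scene"):
    p,d=optics.read_camera(n);cv2.imwrite(f"pics/{n}0.png",p);np.save(f"pics/{n}0.npy",d)
    c=optics.calibration(n);print(n,c)
E
```

```text
pics
0.0 [ 0.29442515 -0.60674918  0.22152912] [[-0.001  0.437 -0.9  ]
 [ 0.002 -0.9   -0.437]
 [-1.    -0.002  0.   ]] 0.08674833564318483
top {'K': array([[440.29523593,   0.        , 323.1276963 ],
       [  0.        , 440.29523593, 239.56754353],
       [  0.        ,   0.        ,   1.        ]]), 'D': array([-0.05720371,  0.        ,  0.        ,  0.        ,  0.        ]), 'position': array([0.38009064, 0.01723441, 0.82004558]), 'attitude': array([[ 0.02152417, -0.9935685 ,  0.11116811],
       [-0.99969764, -0.02271141, -0.00942432],
       [ 0.01188849, -0.11093165, -0.99375693]])}
scene {'K': array([[461.71508463,   0.        , 314.09942838],
       [  0.        , 461.71508463, 235.81321008],
       [  0.        ,   0.        ,   1.        ]]), 'D': array([-0.03321144,  0.        ,  0.        ,  0.        ,  0.        ]), 'position': array([ 0.77810622, -0.35304861,  0.84833326]), 'attitude': array([[ 7.79025975e-01,  5.33950786e-01, -3.28656490e-01],
       [ 6.26991465e-01, -6.63021379e-01,  4.09004099e-01],
       [ 4.81780494e-04, -5.24689631e-01, -8.51293462e-01]])}
```

View pics/top0.png

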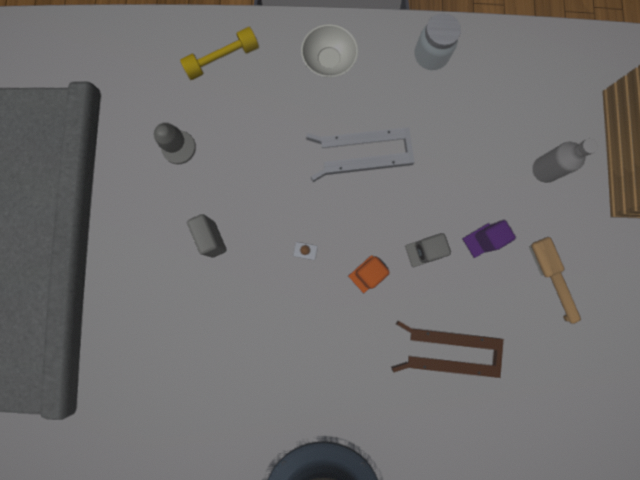

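View pics/scene0.png

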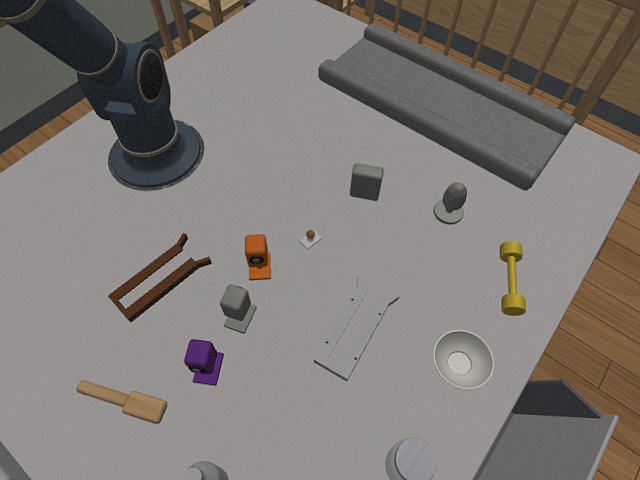

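The top view shows the grey monitor at (428,250), between the orange look-alike (370,273) and the purple one (490,237). The aluminium track runs from its mouth at (315,155) to its closed end at (412,147). The night light is at (175,142) and the thermometer at (204,236). The scene view agrees, with the monitor at (236,300) and the track at (355,330).

```bash
cat > h.py <<'E'
import numpy as np,cv2
from rig import optics
def cloud(d,c):
    v,u=np.nonzero(d>0);z=d[v,u]
    n=cv2.undistortPoints(np.float64(np.c_[u,v])[:,None],c['K'],c['D'])[:,0]
    P=np.c_[n*z[:,None],z]@c['attitude'].T+c['position']
    return P,u,v
def rect(P):
    r=cv2.minAreaRect(np.float32(P[:,:2]*1000));return r
E
python3 - <<'E'
from h import *
for n in("top","scene"):
    d=np.load(f"pics/{n}0.npy");im=cv2.imread(f"pics/{n}0.png").astype(int);c=optics.calibration(n)
    P,u,v=cloud(d,c);col=im[v,u];sat=col.max(1)-col.min(1);hsv=sat<30
    box={'top':[(400,225,455,270),(300,125,418,185)],'scene':[(215,280,260,335),(305,270,405,385)]}[n]
    for (a,b,e,f),bands in zip(box,[((.088,.11),(.03,.085),(.004,.013)),((.010,.025),)]):
        m=(u>=a)&(u<e)&(v>=b)&(v<f)&hsv
        for lo,hi in bands:
            Q=P[m&(P[:,2]>lo)&(P[:,2]<hi)]
            print(n,lo,len(Q),np.median(Q[:,2]) if len(Q) else 0,Q.mean(0),rect(Q))
    m=(u>=box[1][0])&(u<box[1][2])&(v>=box[1][1])&(v<box[1][3]);print('bg z',np.median(P[m][:,2]))
E
```

```text
top 0.088 625 0.09655759825355581 [ 0.45329427 -0.17612663  0.09618524] ((453.67431640625, -176.40234375), (40.048091888427734, 47.11307907104492), 19.387380599975586)
top 0.03 122 0.07318560779043137 [ 0.44632511 -0.15608696  0.06898641] ((447.05621337890625, -156.90098571777344), (39.32484817504883, 10.054009437561035), 18.252561569213867)
top 0.004 231 0.007294105943836948 [ 0.44677983 -0.15830602  0.0072224 ] ((453.3083190917969, -175.69134521484375), (44.05665969848633, 56.63581848144531), 18.341449737548828)
top 0.01 2287 0.01720068153580312 [ 0.64141805 -0.06566121  0.01709986] ((640.84521484375, -56.756370544433594), (91.02163696289062, 196.69410705566406), 8.386487007141113)
bg z 0.0004264951125463323
scene 0.088 531 0.0973576772360164 [ 0.45770263 -0.18078298  0.09686295] ((455.8059997558594, -178.4927978515625), (39.397743225097656, 46.67891311645508), 17.48737907409668)
scene 0.03 268 0.06533491642240574 [ 0.46882303 -0.18740863  0.06510704] ((467.68511962890625, -184.50064086914062), (54.38622283935547, 27.08599281311035), 67.69368743896484)
scene 0.004 376 0.007870447120308655 [ 0.46340402 -0.18645814  0.0077812 ] ((429.01043701171875, -180.08377075195312), (97.02534484863281, 73.87738037109375), 16.240480422973633)
scene 0.01 2152 0.017744608130850714 [ 0.6441277  -0.07294701  0.01771926] ((640.2294311523438, -58.58544158935547), (90.40730285644531, 196.52297973632812), 7.751962184906006)
bg z 0.0002525986684150938
```

```bash
cat >> h.py <<'E'
from rig import readout
def go(x,y,z,az):
    s=readout.state();R=np.array(s['tool_rot']);p=np.array(s['tool_pos'])
    ty=np.degrees(np.arctan2(R[1,1],R[0,1]))
    print('t',s['time'],'tcp',np.round(p,4),'az',round(ty,2),'gap',round(s['finger_gap'],4),'F',np.round(s['wrist_force'],1))
    print('shift mm',np.round(R.T@(np.array([x,y,z])-p)*1000,1),'turn rad',round(-np.radians((az-ty+180)%360-180),3))
E
python3 - <<'E'
from h import *
for n in("top","scene"):
    d=np.load(f"pics/{n}0.npy");c=optics.calibration(n);P,u,v=cloud(d,c)
    a,b,e,f={'top':(300,125,418,185),'scene':(305,270,405,385)}[n]
    Q=P[(u>=a)&(u<e)&(v>=b)&(v<f)&(P[:,2]>.012)&(P[:,2]<.024)]*1000
    th=np.radians(8);o=np.array([641,-65.])
    for _ in range(3):
        ex=np.array([np.cos(th),np.sin(th)]);ey=np.array([-ex[1],ex[0]])
        L=np.c_[(Q[:,:2]-o)@ex,(Q[:,:2]-o)@ey]
        ys,cs,w,g=[],[],[],[]
        for y in range(-65,70,6):
            b=L[abs(L[:,1]-y)<3,0];l=b[b<0];r=b[b>0]
            if len(l)>3 and len(r)>3: ys.append(y);cs.append((l.min()+r.max()+l.max()+r.min())/4);w.append(r.max()-l.min());g.append(r.min()-l.max())
        k=np.polyfit(ys,cs,1);th-=np.arctan(k[0]);o=o+ex*k[1]
    L=np.c_[(Q[:,:2]-o)@ex,(Q[:,:2]-o)@ey]
    m=abs(L[:,0])<10
    print(n,'th',np.degrees(th),'o',o,'outer',np.median(w),'slot',np.median(g),'y range',L[:,1].min(),L[:,1].max(),'stop y',L[m,1].min(),L[m,1].max())
go(.4545,-.177,.16,18.2)
E
```

```text
top th 8.086336436649521 o [642.42062214 -64.80033297] outer 69.56314760886909 slot 28.228461530212687 y range -90.00590220353736 106.57528024210477 stop y -89.28377135358255 -78.89368987908468
scene th 8.324886477121538 o [642.98581583 -64.72083384] outer 68.21243596432774 slot 28.37501715005408 y range -92.12403390884047 105.13834304151484 stop y -91.72812545688933 -80.424054075577
t 0.1 tcp [ 0.2945 -0.6068  0.2216] az -64.11 gap 0.0866 F [-0.3  0.5  0.1]
shift mm [  62.1 -316.7 -331.6] turn rad -1.437
```

```bash
python3 -m inch '[[0,-30,-32,-0.14,-1],[0,-60,-64,-0.28,-1],[0,-90,-96,-0.42,-1],[0,-120,-128,-0.56,-1],[0,-150,-160,-0.7,-1]]' 30; python3 -c "
from h import *
go(.4545,-.177,.16,18.2)"
```

```text
time: 0.6
tool_pos: [0.3731, -0.4001, 0.2215]
tool_rot: [[-0.001, 0.916, -0.402], [0.002, -0.402, -0.916], [-1.0, -0.002, -0.001]]
wrist_force: [0.2, -0.3, -0.9]
finger_gap: 0.087
t 0.6 tcp [ 0.3731 -0.4001  0.2215] az -23.68 gap 0.087 F [ 0.2 -0.3 -0.9]
shift mm [  61.9  -14.9 -236.9] turn rad -0.731
```

```bash
python3 -m inch '[[5,-3,-45,-0.14,-1],[10,-6,-90,-0.28,-1],[20,-9,-135,-0.42,-1],[40,-12,-190,-0.56,-1],[60,-15,-237,-0.7,-1]]'; python3 -m inch '[[0,0,0,0,-1],[0,0,0,0,-1],[0,0,0,0,-1],[0,0,0,0,-1],[0,0,0,0,-1]]'
python3 - <<'E'
from h import *
go(.4545,-.177,.16,18.2)
p,d=optics.read_camera("wrist");cv2.imwrite("pics/w1.png",p)
c=optics.calibration("wrist");P,u,v=cloud(d,c)
m=(P[:,2]>.09)&(P[:,2]<.103)&(np.hypot(P[:,0]-.4545,P[:,1]+.177)<.05)
print(m.sum(),rect(P[m]) if m.sum()>20 else 0)
E
```

```text
time: 1.1
tool_pos: [0.4519, -0.1838, 0.1655]
tool_rot: [[0.0, 0.958, 0.288], [0.001, 0.288, -0.958], [-1.0, 0.0, -0.001]]
wrist_force: [0.1, 0.8, -0.3]
finger_gap: 0.0871
time: 1.6
tool_pos: [0.4517, -0.1852, 0.1658]
tool_rot: [[0.001, 0.959, 0.285], [0.0, 0.285, -0.959], [-1.0, 0.001, -0.0]]
wrist_force: [0.3, -0.2, -0.0]
finger_gap: 0.087
t 1.6 tcp [ 0.4517 -0.1852  0.1658] az 16.56 gap 0.087 F [ 0.3 -0.2 -0. ]
shift mm [ 5.8  5.  -7.1] turn rad -0.029
3399 ((454.5498352050781, -177.96823120117188), (39.710018157958984, 45.809078216552734), 18.335086822509766)
```

View pics/w1.png

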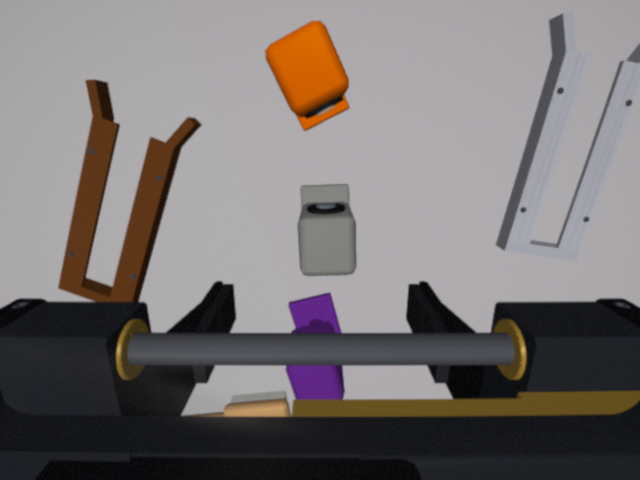

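The wrist view shows the grey monitor at (327,238), lens towards +y, between the open jaws. It measures 39.7 x 45.8 mm at 18.3°, which matches the top view and the given sizes. Descending to grip.

```bash
python3 -m inch '[[10,5,-7,-0.03,-1],[40,5,-7,-0.03,-1],[70,5,-7,-0.03,-1],[100,5,-7,-0.03,-1],[117,5,-7,-0.03,-1]]'; python3 -m inch '[[0,0,0,0,-1],[0,0,0,0,-1],[0,0,0,0,0.3],[0,0,0,0,1],[0,0,0,0,1]]' 30;python3 -m inch '[[0,0,0,0,1],[0,0,0,0,1],[0,0,0,0,1],[0,0,0,0,1],[0,0,0,0,1]]' 30; python3 -c "
from h import *
go(.4545,-.1775,.049,18.2)"
```

```text
time: 2.15
tool_pos: [0.4531, -0.1758, 0.0461]
tool_rot: [[-0.003, 0.949, 0.315], [0.002, 0.315, -0.949], [-1.0, -0.002, -0.003]]
wrist_force: [-0.7, -0.2, 0.2]
finger_gap: 0.0871
time: 2.65
tool_pos: [0.4537, -0.1761, 0.047]
tool_rot: [[-0.001, 0.949, 0.315], [0.001, 0.315, -0.949], [-1.0, -0.0, -0.002]]
wrist_force: [1.2, -0.4, -0.8]
finger_gap: 0.0706
time: 3.15
tool_pos: [0.4537, -0.1761, 0.047]
tool_rot: [[-0.001, 0.949, 0.315], [0.001, 0.315, -0.949], [-1.0, -0.001, -0.002]]
wrist_force: [-0.2, -0.1, 0.9]
finger_gap: 0.0398
t 3.15 tcp [ 0.4537 -0.1761  0.047 ] az 18.37 gap 0.0398 F [-0.2 -0.1  0.9]
shift mm [-2.   0.3  1.6] turn rad 0.003
```

```bash
python3 -m inch '[[-10,0,0,0,1],[-25,0,0,0,1],[-45,0,0,0,1],[-65,0,0,0,1],[-80,0,0,0,1]]'; python3 -c "
from h import *
go(.6213,.0837,.127,8.2)"
```

```text
time: 3.65
tool_pos: [0.4539, -0.1761, 0.1285]
tool_rot: [[-0.0, 0.949, 0.315], [0.001, 0.315, -0.949], [-1.0, 0.0, -0.001]]
wrist_force: [-0.3, -0.9, -1.6]
finger_gap: 0.0397
t 3.65 tcp [ 0.4539 -0.1761  0.1285] az 18.38 gap 0.0397 F [-0.3 -0.9 -1.6]
shift mm [   1.8  240.8 -193.8] turn rad 0.178
```

```bash
python3 -m inch '[[0,20,-10,0.02,1],[0,50,-35,0.05,1],[0,80,-60,0.09,1],[0,110,-85,0.13,1],[0,140,-110,0.17,1]]'; python3 -m inch '[[0,28,-20,0,1],[0,56,-45,0,1],[0,80,-65,0,1],[0,95,-80,0,1],[0,100,-85,0,1]]'; python3 -m inch '[[0,0,0,0,1],[0,0,0,0,1],[0,0,0,0,1],[0,0,0,0,1],[0,0,0,0,1]]'
python3 - <<'E'
from h import *
go(.6213,.0837,.127,8.2)
p,d=optics.read_camera("top");cv2.imwrite("pics/t2.png",p)
p,d=optics.read_camera("scene");cv2.imwrite("pics/s2.png",p)
c=optics.calibration("scene");P,u,v=cloud(d,c)
m=(P[:,2]>.076)&(P[:,2]<.1)&(np.hypot(P[:,0]-.6213,P[:,1]-.0837)<.06)
print(m.sum(),P[m].mean(0),P[m].min(0))
E
```

```text
time: 4.15
tool_pos: [0.5524, -0.0264, 0.129]
tool_rot: [[-0.001, 0.989, 0.148], [0.001, 0.148, -0.989], [-1.0, -0.0, -0.001]]
wrist_force: [0.2, 0.3, -2.0]
finger_gap: 0.04
time: 4.65
tool_pos: [0.6392, 0.0756, 0.1292]
tool_rot: [[-0.001, 0.988, 0.152], [0.003, 0.152, -0.988], [-1.0, -0.0, -0.003]]
wrist_force: [-0.3, -0.5, -2.5]
finger_gap: 0.0396
time: 5.15
tool_pos: [0.639, 0.0746, 0.1294]
tool_rot: [[-0.001, 0.989, 0.15], [0.003, 0.15, -0.989], [-1.0, -0.0, -0.003]]
wrist_force: [0.1, 0.1, -1.7]
finger_gap: 0.0398
t 5.15 tcp [0.639  0.0746 0.1294] az 8.65 gap 0.0398 F [ 0.1  0.1 -1.7]
shift mm [  2.4 -16.1 -11.7] turn rad 0.008
369 [0.64311872 0.05607977 0.08993545] [0.61895277 0.03865923 0.08221739]
```

View pics/s2.png

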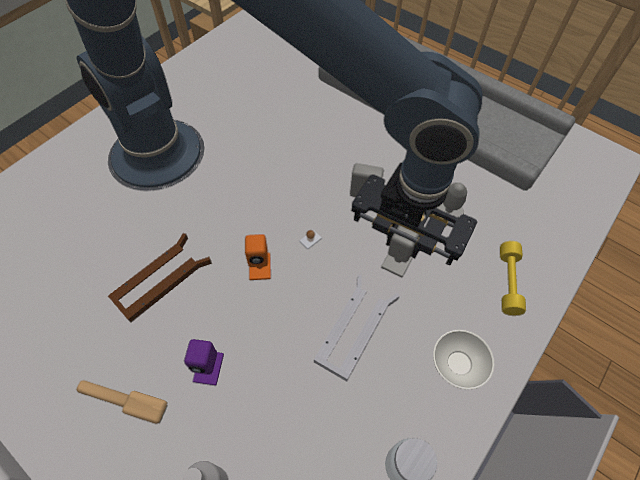

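The scene view shows the monitor upright in the jaws at (400,250), before the track mouth at about (380,290), with nothing else moved. Next I line it up with the track axis and lower it.

```bash
python3 -m inch '[[2,-8,-6,0.008,1],[2,-16,-12,0.008,1],[12,-16,-12,0.008,1],[30,-16,-12,0.008,1],[50,-16,-12,0.008,1]]';python3 -m inch '[[0,0,0,0,1],[0,0,0,0,1],[0,0,0,0,1],[0,0,0,0,1],[0,0,0,0,1]]'
python3 - <<'E'
from h import *
go(.6213,.0837,.049,8.2)
E
```

```text
time: 5.75
tool_pos: [0.6216, 0.0849, 0.079]
tool_rot: [[0.001, 0.99, 0.144], [0.003, 0.144, -0.99], [-1.0, 0.001, -0.003]]
wrist_force: [-1.4, -0.3, -1.5]
finger_gap: 0.0399
time: 6.25
tool_pos: [0.6221, 0.085, 0.0798]
tool_rot: [[0.002, 0.99, 0.144], [0.003, 0.144, -0.99], [-1.0, 0.003, -0.003]]
wrist_force: [-0.7, 0.0, -2.5]
finger_gap: 0.0399
t 6.25 tcp [0.6221 0.085  0.0798] az 8.25 gap 0.0399 F [-0.7  0.  -2.5]
shift mm [30.8 -1.1  1.2] turn rad 0.001
```

```bash
python3 -m inch '[[8,-1,0,0,1],[16,-1,0,0,1],[24,-1,0,0,1],[31,-1,0,0,1],[31,-1,0,0,1]]'
python3 - <<'E'
from h import *
go(.6427+.1426*.07,-.0648,.049,8.2)
o=np.array([.6427,-.0648]);th=np.radians(8.2);ex=np.array([np.cos(th),np.sin(th)]);ey=np.array([-ex[1],ex[0]])
s=readout.state();print('tcp in track',(s['tool_pos'][:2]-o)@ex*1e3,(s['tool_pos'][:2]-o)@ey*1e3)
p,d=optics.read_camera("scene");cv2.imwrite("pics/s3.png",cv2.resize(p[180:400,290:500],None,fx=2.7,fy=2.7))
P,u,v=cloud(d,optics.calibration("scene"));L=np.c_[(P[:,:2]-o)@ex,(P[:,:2]-o)@ey,P[:,2]]*1e3
m=(abs(L[:,0])<30)&(L[:,1]>108)&(L[:,1]<150)&(L[:,2]>5)&(L[:,2]<14);print(m.sum(),L[m].min(0),L[m].max(0),np.median(L[m],0))
E
```

```text
time: 6.75
tool_pos: [0.6209, 0.085, 0.0477]
tool_rot: [[0.001, 0.99, 0.144], [0.003, 0.144, -0.99], [-1.0, 0.002, -0.003]]
wrist_force: [-0.6, 0.4, -1.3]
finger_gap: 0.0393
t 6.75 tcp [0.6209 0.085  0.0477] az 8.26 gap 0.0393 F [-0.6  0.4 -1.3]
shift mm [ -1.7  10.  152.8] turn rad 0.001
tcp in track -0.24841305801847782 151.36846380788012
265 [-21.83117322 117.18842686   5.04847111] [ 20.40847592 149.83677125  13.79085605] [ -0.16866707 131.29156678   8.44476695]
```

View pics/s3.png

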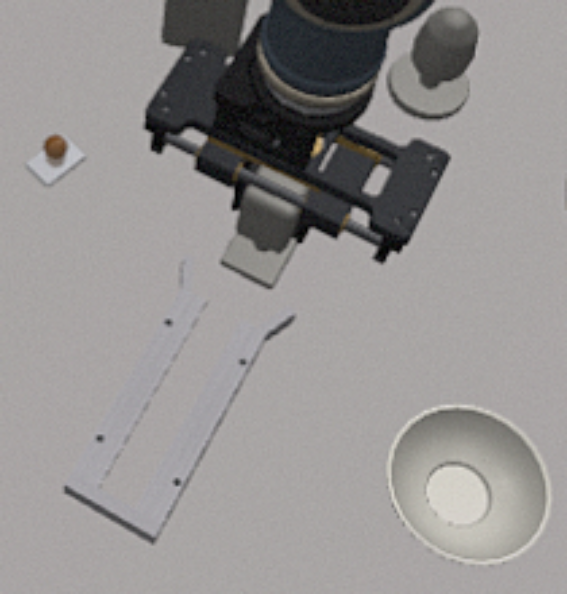

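The crop shows the foot's plate at (258,258), centred on the slot and just short of the flare. In the track frame it measures x -22..20 mm with its top at 8.4 mm, so it should go in. Sliding now.

```bash
python3 -m inch '[[-1,0,8,0,1],[-1,0,24,0,1],[-1,0,40,0,1],[-1,0,56,0,1],[-1,0,70,0,1]]'
python3 - <<'E'
from h import *
a=np.radians(8.2);go(.6427+.05*np.sin(a),-.0648-.05*np.cos(a),.049,8.2)
E
```

```text
time: 7.3
tool_pos: [0.6312, 0.0128, 0.0489]
tool_rot: [[0.001, 0.99, 0.141], [0.002, 0.141, -0.99], [-1.0, 0.002, -0.002]]
wrist_force: [0.6, 0.3, -2.2]
finger_gap: 0.04
t 7.3 tcp [0.6312 0.0128 0.0489] az 8.13 gap 0.04 F [ 0.6  0.3 -2.2]
shift mm [ -0.4   0.5 128.4] turn rad -0.001
```

```bash
python3 -m inch '[[0,0,12,0,1],[0,0,30,0,1],[0,0,50,0,1],[0,0,70,0,1],[0,0,85,0,1]]'
python3 - <<'E'
from h import *
a=np.radians(8.2);go(.6427+.05*np.sin(a),-.0648-.05*np.cos(a),.049,8.2)
E
```

```text
time: 7.8
tool_pos: [0.6434, -0.0742, 0.0486]
tool_rot: [[0.001, 0.99, 0.14], [0.001, 0.14, -0.99], [-1.0, 0.002, -0.001]]
wrist_force: [0.3, -0.7, -1.2]
finger_gap: 0.04
t 7.8 tcp [ 0.6434 -0.0742  0.0486] az 8.03 gap 0.04 F [ 0.3 -0.7 -1.2]
shift mm [-0.4  0.8 40.6] turn rad -0.003
```

```bash
python3 -m inch '[[0,1,10,0,1],[0,1,20,0,1],[0,1,28,0,1],[0,1,34,0,1],[1,1,36,0,1]]'; python3 -m inch '[[1,0,1,0,1],[1,0,2,0,1],[1,0,3,0,1],[1,0,4,0,1],[1,0,5,0,1]]'
python3 - <<'E'
from h import *
a=np.radians(8.2);go(.6427+.05*np.sin(a),-.0648-.05*np.cos(a),.048,8.2)
E
```

```text
time: 8.3
tool_pos: [0.6496, -0.1101, 0.0476]
tool_rot: [[0.002, 0.99, 0.139], [0.001, 0.139, -0.99], [-1.0, 0.002, -0.001]]
wrist_force: [0.0, -0.1, -1.4]
finger_gap: 0.04
time: 8.8
tool_pos: [0.6502, -0.1119, 0.047]
tool_rot: [[0.001, 0.99, 0.141], [0.005, 0.141, -0.99], [-1.0, 0.002, -0.005]]
wrist_force: [-2.8, 7.2, 3.6]
finger_gap: 0.0397
t 8.8 tcp [ 0.6502 -0.1119  0.047 ] az 8.11 gap 0.0397 F [-2.8  7.2  3.6]
shift mm [-1.  -0.7  2.3] turn rad -0.002
```

Contact: 7 N along the track at y ≈ -49.5, as expected for the stop. I'll press a little more, then release and retreat.

```bash
python3 -m inch '[[0,0,2,0,1],[0,0,3,0,1],[0,0,4,0,1],[0,0,4,0,1],[0,0,4,0,1]]'; python3 -m inch '[[0,0,0,0,1],[0,0,0,0,0],[0,0,0,0,-1],[0,0,0,0,-1],[0,0,0,0,-1]]';  python3 -m inch '[[0,0,0,0,-1],[0,0,0,0,-1],[-10,0,0,0,-1],[-30,0,0,0,-1],[-50,0,0,0,-1]]';python3 -m inch '[[-30,0,0,0,-1],[-70,0,0,0,-1],[-110,0,0,0,-1],[-150,0,0,0,-1],[-150,0,0,0,-1]]'
python3 - <<'E'
from h import *
go(.6427,-.0648,.2,8.2)
o=np.array([.6427,-.0648]);th=np.radians(8.2);ex=np.array([np.cos(th),np.sin(th)]);ey=np.array([-ex[1],ex[0]])
for n in("top","scene"):
    p,d=optics.read_camera(n);cv2.imwrite(f"pics/{n}4.png",p)
    P,u,v=cloud(d,optics.calibration(n));L=np.c_[(P[:,:2]-o)@ex,(P[:,:2]-o)@ey,P[:,2]]*1e3
    m=(abs(L[:,0])<40)&(abs(L[:,1]+50)<40)&(L[:,2]>91)&(L[:,2]<104);print(n,m.sum(),L[m].mean(0),cv2.minAreaRect(np.float32(L[m][:,:2])) if m.sum()>9 else 0, np.linalg.lstsq(np.c_[L[m][:,:2],np.ones(m.sum())],L[m][:,2],rcond=None)[0])
    m=(abs(L[:,0])<11)&(L[:,1]>-78)&(L[:,1]<0)&(L[:,2]>4.5)&(L[:,2]<13)
    print('foot',m.sum(),L[m].min(0),L[m].max(0)) if m.any() else 0
E
```

```text
time: 9.3
tool_pos: [0.6503, -0.1121, 0.0472]
tool_rot: [[-0.0, 0.99, 0.143], [0.009, 0.143, -0.99], [-1.0, 0.001, -0.009]]
wrist_force: [-3.0, 6.8, 3.7]
finger_gap: 0.0399
time: 9.8
tool_pos: [0.6504, -0.1129, 0.0472]
tool_rot: [[0.0, 0.99, 0.142], [0.008, 0.142, -0.99], [-1.0, 0.002, -0.008]]
wrist_force: [-0.2, 0.4, 0.4]
finger_gap: 0.0596
time: 10.3
tool_pos: [0.6504, -0.1133, 0.0982]
tool_rot: [[0.0, 0.99, 0.142], [0.009, 0.142, -0.99], [-1.0, 0.001, -0.009]]
wrist_force: [1.0, 0.5, -0.4]
finger_gap: 0.0865
time: 10.8
tool_pos: [0.6539, -0.1141, 0.2562]
tool_rot: [[0.013, 0.99, 0.142], [0.007, 0.142, -0.99], [-1.0, 0.014, -0.005]]
wrist_force: [0.2, -0.6, 0.5]
finger_gap: 0.0871
t 10.8 tcp [ 0.6539 -0.1141  0.2562] az 8.16 gap 0.0871 F [ 0.2 -0.6  0.5]
shift mm [ 56.4  -4.8 -50.1] turn rad -0.001
top 549 [ -1.77065279 -48.12843727  96.43536066] ((-0.7943477630615234, -48.829063415527344), (40.8607177734375, 43.83625030517578), 2.0724620819091797) [ 2.12153139e-02 -2.61937314e-02  9.52122623e+01]
foot 118 [-10.94539895 -76.16305279   4.62121823] [ 10.92868811 -18.76881094  11.10075833]
scene 579 [  1.9680264  -52.54684869  96.93143895] ((1.2832145690917969, -51.31346130371094), (39.99459457397461, 44.150089263916016), 0.33706343173980713) [-1.37627125e-02  2.91133599e-02  9.84883397e+01]
foot 98 [-10.61932956 -77.96143782   4.66740387] [ 10.76590763 -62.47267329  12.31486886]
```

Run:
```python
from h import *
p,d=optics.read_camera("wrist")
a=cv2.imread("pics/scene4.png")[220:400,260:440]
t=cv2.imread("pics/top4.png")[90:270,140:440]
cv2.imwrite("pics/c5.png",np.vstack([np.hstack([cv2.resize(p,(400,300)),cv2.resize(a,(300,300))]),np.hstack([cv2.resize(t,(500,300)),np.zeros((300,200,3),np.uint8)])]))
```

```text
(no output)
```

View pics/c5.png

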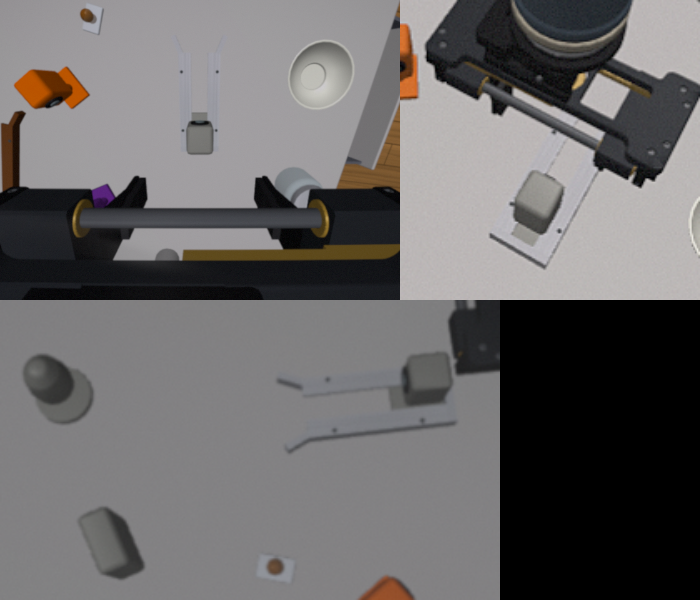

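The montage shows the monitor upright with its foot under the lips and its plate edge at the closed end (scene crop, 525,237). The gripper is clear, and the night light and thermometer look unmoved.

```bash
python3 -c "
from rig import job;print(job.close_job())"
```

```text
the job is handed in; nothing more can be done
None
```

The baby monitor is in the aluminium track, upright and released at the closed end. I handed the job in at about 11 s of the 48 s allowed.

- **What I did:** I gripped the head across x at 30 N and lined it up with the track, which lies 8.2° off world y. I lowered it in front of the flared mouth and slid it in under the lips until it met the stop, at about 7 N. I pressed a little further, let go and raised the gripper clear.
- **Home position:** the head centre is at track y -48.8 mm from the top camera and -51.3 mm from the scene camera, against a target of -50. The two differ by 2.5 mm, in line with the 2 mm calibration. Measured against the stop edge each camera saw at the start, both give a foot within about 1 mm of home. A gap of less than 1 mm at the stop can't be ruled out from the images.
- **Sideways and upright:** sideways the two cameras read -0.8 and +1.3 mm from centre. The top is level at 96–97 mm; nominal is 98 mm.
- **Other objects:** the night light, thermometer and orange look-alike look unmoved in the last pictures. The purple one is only partly in view there, and the gripper went nowhere near it after the grasp.

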